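# Hold the bead-rack blank in the sawing board

## Task

Draw the brass stop pin out of the sawing board's bed and park it in the notch in the board's side edge, standing free with its collar down on the board. Then lay the long pale wooden blank in the board with one end butted to the dark end stop and finish holding it there for the saw: one firm diagonal push, about a kilo's worth down onto the bed and as much against the fence, with your grip on the stop's side of the saw line, a finger's width or more away from the cut. End the program while still pushing, do not let go, and leave everything else on the table where it is.

Things in the scene. Friction and masses are not known exactly. Their poses are not given: they have to be found in the camera images.
- board: Sawing board fixed to the bench (place and yaw vary): plywood bed 160 (x) x 300 (y) x 24 mm on the table. Origin: centre of the underside; z up, x towards the fence (away from the robot), y along the fence to the end stop. Fence face x = 40 mm, stop face y = 120 mm, saw line y = -20 mm. A blank that is home has its middle at x = 20, y = 30, z = 44 mm.
- bed: The bed of the sawing board, pale plywood, origin and axes as the board; its top is at z = 24 mm. Three bores 11.6 mm wide go through it at x = 15 mm, y = 5, 30 and 55 mm; the pin starts in the middle one.
- fence: Beech rail in two lengths with a 4 mm saw gap, 30 mm thick, only 15 mm high above the bed (top z = 39 mm), from y = -110 to 110 mm along the board's far side; origin and axes as the board, face at x = 40 mm, looking to -x. Fingers gripping the blank across its width pass over the fence if their tips stay 18 mm above the bed. Rigid.
- stop: The end stop, a dark wooden block 75 (x) x 28 (y) x 18 mm on the bed (top at z = 42 mm) at the board's +y end; its face is at board y = +120 mm. Same origin and axes as the board.
- notch (a point): Seat of the parking notch, on the bed's top face (board x = -40, y = -128, z = 24 mm; axes as the board). The notch is a slot 14 mm wide (in x), cut through the bed, closed end at y = -118 mm, open at the end edge y = -150 mm. The parked pin's axis stands here, shank in the slot, collar flat on the bed; lower it in from above or slide it in.
- saw_line (a point): Point on the bed where the saw cut crosses the middle of the blank's place (board x = 20, y = -20, z = 24 mm); the dark line along board x through it is the saw line. Axes as the board.
- pin: Stop pin, about 0.12 kg, loose in its bore, drawn straight up: steel shank 10 mm in diameter, 20 mm long, chamfered foot; steel collar 28 mm across, 4 mm thick, that sits on the bed; brass grip above it 20 mm across, 40 mm tall. Origin: centre of the foot, z up. Collar underside z = 20 mm, top of the grip z = 64 mm. Seated or parked, its origin is 4 mm above the table.
- blank: The blank: pale beech batten 40 x 180 x 40 mm, about 0.2 kg, lying on the table. Origin: centre of the underside; long axis along its y; either end may go to the stop. Once leaned on it drags on the bed (friction on the bed can take the whole sideways push), so bring it up to the fence before bearing down.
- blank_mid (a point): The middle of the blank's volume, 20 mm above its underside; axes as the blank.
- offcut: Dark walnut offcut 40 x 120 x 40 mm, not wanted now: leave it. Origin: centre of the underside, long axis along its y. It and the blank may have swapped places.
- saw: Small back saw lying flat on the table to the robot's left of the board, 320 mm long, wooden handle, brass back; leave it. Origin: at the front end of the handle, on the table.
- jar: White jar with a blue label, 84 mm across, 105 mm high, beyond the board; leave it. Origin: centre of its base.
- mug: White mug, 84 mm across, 98 mm high, towards the back; leave it. Origin: centre of its base.
- brush: Thin green-handled paint brush, 170 mm long, lying between jar and mug; leave it. Origin: its middle, on the table.
- phone: Black handset 150 x 48 x 22 mm at the left; leave it. Origin: centre of the underside.
- tub: Clear round tub of paper beads, 128 mm across, 55 mm high, at the right; leave it. Origin: centre of its base.
Things that resemble listed ones, but are neither listed nor needed, are in the scene too. There is more than one size of the pin; the one meant has the size given above.

How it is judged:
On the way:
1. the pin stands parked in the side notch, collar down on the board, and has been let go (horizontal distance between pin and notch below 0.012 m and angle between pin's own z axis and vertical below 0.12 rad and z of pin in the frame of board below 0.007 m and contact force between pin and bed above 0.3 N and contact force between the fingers and pin below 0.1 N), for 0.2 s.
At the end, for the whole second after the job is handed in: Pin free in the notch: within 12 mm, collar down within 3 mm, upright within 7 deg. Blank home within 2.5 mm at fence and bed, 3.5 mm at stop, 0.03 rad; fingers hold it still with over 6 N on the bed and 4 N on the fence, grip 15 mm or more from the saw line on the stop side (horizontal distance between pin and notch below 0.012 m and angle between pin's own z axis and vertical below 0.12 rad and z of pin in the frame of board below 0.007 m and contact force between the arm and pin below 0.1 N and x of blank_mid in the frame of board between 0.0175 and 0.0225 m and y of blank_mid in the frame of board between 0.0265 and 0.0325 m and z of blank_mid in the frame of board between 0.0415 and 0.046 m and angle between the y axis of blank and the y axis of board, either way round below 0.03 rad and contact force between blank and bed above 6 N and contact force between blank and fence above 4 N and contact force between the fingers and blank above 4 N and linear speed of blank below 0.01 m/s and y of the grasp point in the frame of board between -0.005 and 0.12 m); the arm keeps its last pose, push and grip.
It fails at once if the offcut, the saw or another bystander is pushed more than 20 mm (distance of any of offcut, saw, jar, mug, brush, phone, tub from where it was at the start of the episode above 0.02 m).
It also fails if it takes over 67 s, if anything falls off the work surface, if the arm or the gripper's body presses on something with over 40 N, if the wrist force passes 120 N, or if a joint passes its speed limit or range.

## Robot

A 7-joint arm with a two-finger parallel gripper is mounted at the origin on the work surface. World frame = base frame: x ahead of the robot, y to its left, z up, the work surface at z = 0. Lengths are in m, angles in rad, forces in N, time in s.
With the tool pointing down it reaches from about 0.425 to 0.925 m from the base axis. Payload 6.8 kg.
Tool frame: the origin (TCP) lies on the centre line of the jaws, within the pads' length; the fingertips stand 25 mm ahead of it and the grasp point (between the pads) lies 6 mm ahead of it; z points along the fingers, y is the line along which they close (so a half turn about z gives the same grasp; the last joint's range is limited). The gripper opens to 85 mm and grips with 20 to 120 N. Pads are 22 mm wide; open, the fingers measure 114 mm over their backs; the gripper's body (76 mm by 85 mm) begins 54 mm behind the grasp point. The pads swing forward as they close: fully open they stand 13 mm farther back than shut.
Start: joints at [1.054, 0.477, 0.022, 1.555, -0.011, 1.109, -0.083], TCP at [0.268, -0.619, 0.256] pointing down, gripper open.
Joint ranges: [-2.96, 2.96], [-0.34, 2.1], [-1.41, 1.46], [0.24, 2.44], [-1.37, 4.51], [0.17, 1.92], [-2.96, 2.96]. Speed limits (rad/s): [2.39, 2.39, 3.14, 3.14, 3.14, 3.14, 3.14].

## Interface

Orientations are given as a rotation vector (axis times angle).
In Python, from bench import status, imaging, workorder gives the robot as it stands.
- The arm moves only by the tool send_rows, never from a script. Its argument "steps" is a list of rows, each an object of numbers: "dx", "dy", "dz": the shift along the tool's x, y, z in cm; "yaw": the turn about the tool's z in degrees; "gripper": the opening, from 0 (shut) to 1 (fully open). A call has 1 to 5 rows; each row is the pose to reach, as a shift and turn from the pose commanded when the call began, along the tool's axes at that moment; what a row does not reach only later rows make up. A row lasts 1/8 s, in which the tool goes at most 62.5 mm and 10.7 degrees, less where a joint would pass 70% of its speed; a pose out of reach is approached as far as the arm can. A call with a gripper value outside its range is refused whole. The fingers move at their own pace and stop on an object; "force" is the grip in N (left out, the last holds). Time passes only in rows, so rows that repeat a pose let the fingers close. It gives the time, the measured TCP pose, the force, the opening and the grip force at its end, in the units of the state.
- status.get_obs(): the state, without advancing time (a new reading comes with each control period).
- imaging.grab_frame(name): name is "side" or "top"; returns a dict with "color" (384x512x3 uint8, red, green, blue), "depth" (384x512 float32, m along the optical axis (not along the pixel's ray), 0 where there is no reading), "K" (3x3 intrinsics, pixels), "R" (3x3) and "t" (3): a world point X has camera coordinates R X + t. Camera axes: x right, y down, z forward; pixel columns grow to the right and rows downward; lengths in m; the calibration is good to about 2 mm. A picture is of the moment at which its call begins.
- workorder.hand_in(): hands the job in; it is judged then, once.
The state is a dict: "clock": time; "joints": joint angles; "qvel": joint speeds; "tau": joint torques, N m; "tcp_pos": TCP position; "orientation": TCP orientation; "contact_force": force on the tool from outside, world axes, zero at the start; "moment": the same for the moment, N m; "grip_width": finger opening in m; "gripper_force": force on a finger pad.
Only numpy, scipy, OpenCV 4.12 (cv2) and the standard library are available. Lean on these libraries where they do the work, as an engineer would, in place of code of your own. Each camera call takes 0.05 s, during which the arm holds its last target. There are 200 camera calls.

## Working session

There is one attempt and no reset: what is moved stays moved. The work goes in short steps, Python scripts to look and compute and a tool call to move; the robot and the scene stay as the last step left them, time stands still between calls to the robot, and variables do not carry over. Pictures are saved under pics/ and viewed, at most 10 in all, crops included, and the job is handed in when it is done.

Besides the shell and the picture viewer there is one more tool, called after "Call:" as name([rows], argument=value, ...), one row to a line, values as JSON. send_rows: Moves the arm, as the interface text tells. Its arguments: {"type":"object","properties":{"steps":{"type":"array"},"force":{"type":"number"}},"required":["steps"]}

```bash
mkdir -p pics
python3 - <<'E'
from bench import status, imaging
import cv2,numpy as np
o=status.get_obs();print({k:np.round(v,3).tolist() for k,v in o.items()})
for n in("top","side"):
    f=imaging.grab_frame(n);np.savez(f"{n}0.npz",**f)
    print(n,f["K"].tolist(),np.round(f["R"],3).tolist(),f["t"])
    cv2.imwrite(f"pics/{n}0.png",cv2.resize(f["color"][:,:,::-1],(768,576),interpolation=cv2.INTER_CUBIC))
E
```

```text
{'clock': 0.0, 'joints': [1.054, 0.478, 0.022, 1.556, -0.011, 1.109, -0.083], 'qvel': [-0.001, -0.001, -0.001, 0.001, -0.002, 0.001, -0.001], 'tau': [0.0, -59.644, 1.608, -28.119, 0.012, 0.009, 0.0], 'tcp_pos': [0.268, -0.619, 0.255], 'orientation': [-3.074, -0.637, 0.001], 'contact_force': [0.539, -0.037, -0.316], 'moment': [-0.013, 0.022, -0.08], 'gripper_force': 0.0, 'grip_width': 0.085}
top [[466.2219994182209, 0.0, 259.75658126992295], [0.0, 466.2219994182209, 190.23750892926262], [0.0, 0.0, 1.0]] [[-0.033, -0.999, -0.004], [-0.977, 0.034, -0.208], [0.208, -0.003, -0.978]] [0.06035432 0.63449493 1.69202725]
side [[374.9194308065217, 0.0, 257.0105305330751], [0.0, 374.9194308065217, 190.97053648878855], [0.0, 0.0, 1.0]] [[-0.914, -0.405, 0.017], [-0.225, 0.472, -0.852], [0.337, -0.783, -0.523]] [0.57546139 0.15787679 1.06491243]
```

View pics/top0.png

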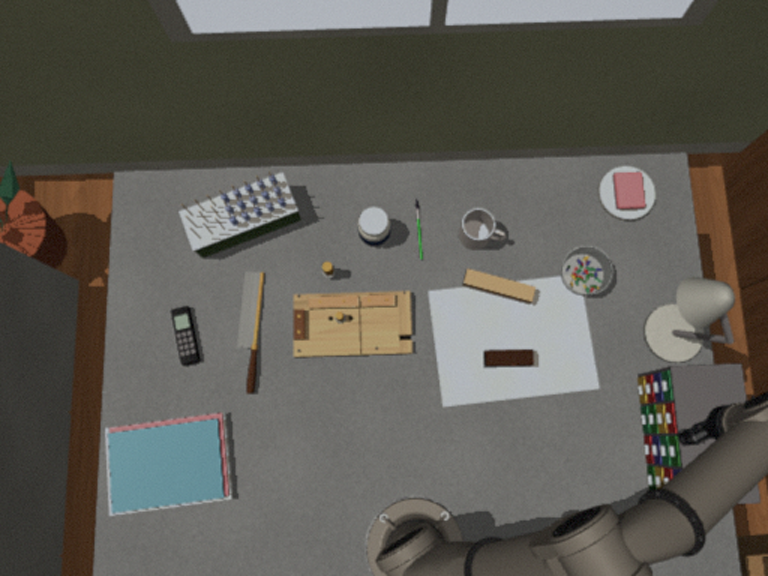

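View pics/side0.png

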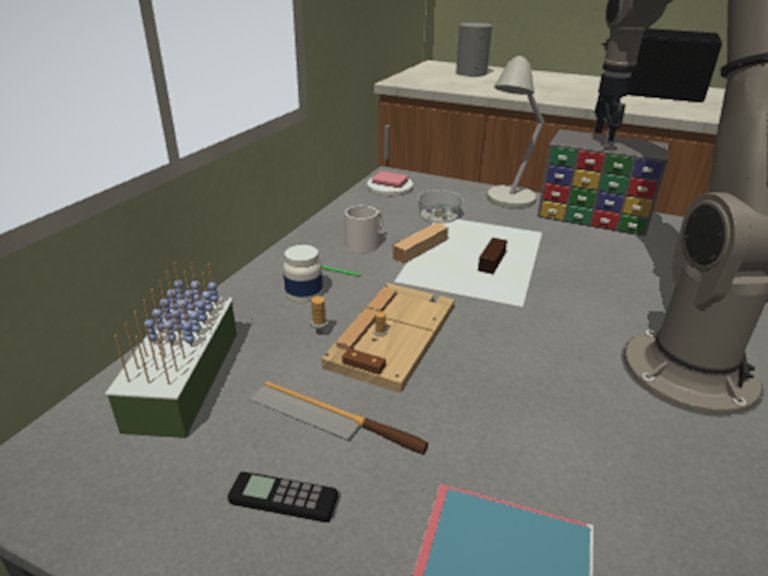

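Top view (768-wide pixels): the pin in the bed's middle bore is at (342,317). A taller lookalike pin stands off the board at (328,268). The pale blank is at (500,285), the dark offcut at (508,358). The dark stop is at the board's left end (300,325) and the notch is at (405,338). I choose the pin in the bed and check it in a close crop.

```bash
cat > h.py <<'E'
import numpy as np,cv2
from bench import status, imaging
def cloud(f):
    d=f["depth"];v,u=np.mgrid[:384,:512];K=f["K"]
    P=np.stack([(u-K[0,2])/K[0,0]*d,(v-K[1,2])/K[1,1]*d,d],-1)
    return (P-f["t"])@f["R"]
def back(f,u,v,z):
    r=f["R"].T@np.linalg.inv(f["K"])@[u,v,1];c=-f["R"].T@f["t"]
    return c+r*(z-c[2])/r[2]
def rect(P,m):
    r=cv2.minAreaRect((P[m][:,:2]*1000).astype(np.float32));return np.round(r[0],1),np.round(r[1],1),round(r[2],2),m.sum()
E
python3 - <<'E'
from h import *
f=dict(np.load("top0.npz"));P=cloud(f);z=P[...,2]
def box(u0,v0,u1,v1):
    m=np.zeros(z.shape,bool);m[int(v0/1.5):int(v1/1.5),int(u0/1.5):int(u1/1.5)]=1;return m
b=box(285,284,420,365)
print("table z",np.median(z[box(300,380,400,450)]))
print("bed",rect(P,b&(z>.015)&(z<.05)),np.median(z[box(320,335,380,350)]))
bl=box(455,262,545,308); print("blank",rect(P,bl&(z>.033)),np.median(z[bl&(z>.03)]))
oc=box(478,342,542,374); print("offcut",rect(P,oc&(z>.033)))
pm=box(325,300,360,330)&(z>.055);print("pin",P[pm].mean(0),z[pm].max(),pm.sum())
p2=box(315,255,340,282)&(z>.03);print("pin2",np.median(P[p2],0),z[p2].max())
s=dict(np.load("side0.npz"));Q=cloud(s);zz=Q[...,2]
m=np.zeros(zz.shape,bool);m[200:230,240:265]=1
m&=(zz>.055);print("pin side",np.median(Q[m],0),zz[m].max(),m.sum())
c=s["color"][180:265,205:310,::-1];c2=f["color"][190:240,190:282,::-1]
cv2.imwrite("pics/crop.png",np.vstack([cv2.resize(c,(480,390),interpolation=2),cv2.resize(c2,(480,200),interpolation=2)]))
E
```

```text
table z -0.0007462109640767762
bed (array([553.7, 139.2]), array([173.7, 300.4]), 1.14, np.int64(3130)) 0.023780165228328248
blank (array([504.4, -91.6]), array([171.6, 514.2]), 41.57, np.int64(475)) 0.03931868629841606
offcut (array([ 389. , -122.5]), array([ 82.1, 401. ]), 24.11, np.int64(325))
pin [0.54262863 0.15995887 0.19507941] 1.7873359210003488 27
pin2 [0.68174056 0.19444813 0.07604894] 0.08857529356957504
pin side [0.56336539 0.1758137  0.06754335] 0.68146816227427 56
```

View pics/crop.png

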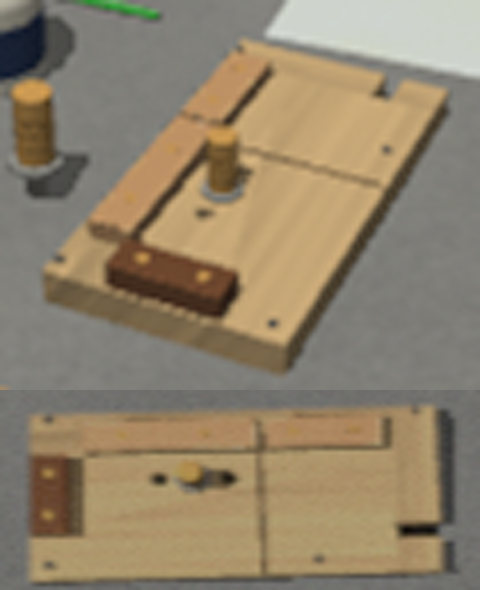

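The crop shows the pin in the bed's middle bore (crop 220,165), shorter than the standing lookalike at (33,125). The notch slot is at (418,528) in the lower crop. Next I refine the measurements.

```bash
cat > meas.py <<'E'
from h import *
def box(u0,v0,u1,v1):
    m=np.zeros((384,512),bool);m[int(v0/1.5):int(v1/1.5),int(u0/1.5):int(u1/1.5)]=1;return m
def comp(m):
    n,l,s,_=cv2.connectedComponentsWithStats(m.astype(np.uint8));return l==1+np.argmax(s[1:,4])
E
python3 - <<'E'
from meas import *
f=dict(np.load("top0.npz"));P=cloud(f);z=P[...,2];ok=(f["depth"]>.1)&(z<.1)
for n,b,lo,hi in (("bed",box(285,284,420,365),.012,.05),("blank",box(455,262,545,308),.03,.05),("offcut",box(478,342,542,374),.03,.05),("pintop",box(325,300,360,330),.058,.09)):
    m=comp(b&ok&(z>lo)&(z<hi));print(n,rect(P,m),"med z",np.median(z[m]),P[m].mean(0))
# board yaw: stop & fence faces
m=comp(box(285,284,420,365)&ok&(z>.033)&(z<.05));print("fence/stop",rect(P,m))
bed=comp(box(285,284,420,365)&ok&(z>.012)&(z<.05))
# line fits of near edge (min x per column) and end edges in y
v,u=np.nonzero(bed)
E=np.array([P[v[u==c].max(),c,:2] for c in range(u.min()+5,u.max()-4)]);p=np.polyfit(E[:,1],E[:,0],1);print("near edge x(y)",p,np.std(E[:,0]-np.polyval(p,E[:,1])))
for s,nm in((np.min,"left"),(np.max,"right")):
    E=np.array([P[r,s(u[v==r]),:2] for r in range(v.min()+5,v.max()-4)]);p=np.polyfit(E[:,0],E[:,1],1);print(nm,p,np.std(E[:,1]-np.polyval(p,E[:,0])))
s=dict(np.load("side0.npz"));Q=cloud(s);zz=Q[...,2];m=np.zeros(zz.shape,bool);m[200:230,240:265]=1
m=comp(m&(zz>.04)&(zz<.1)&(s["depth"]>.1));print("pin side",Q[m].mean(0),zz[m].max(),rect(Q,m))
m=np.zeros(zz.shape,bool);m[190:265,205:310]=1;m&=(zz>.018)&(zz<.028)&(s["depth"]>.1);print("bed side",rect(Q,comp(m)))
m=np.zeros(zz.shape,bool);m[145:180,255:305]=1;m&=(zz>.035)&(zz<.05)&(s["depth"]>.1);print("blank side",rect(Q,comp(m)))
E
```

```text
bed (array([550.3, 139.1]), array([303.7, 161.5]), 89.95, np.int64(3192)) med z 0.024904892281015834 [0.54877787 0.14055205 0.02633325]
blank (array([ 633.6, -239.5]), array([180.3,  43.6]), 72.87, np.int64(493)) med z 0.03911847295468777 [ 0.63305717 -0.24016734  0.03925791]
offcut (array([ 448.7, -251.8]), array([123.4,  41.4]), 89.73, np.int64(348)) med z 0.03943267525281578 [ 0.44811938 -0.25221541  0.03967738]
pintop (array([565.2, 169.5]), array([20.2, 16.7]), 24.66, np.int64(25)) med z 0.06787002722374161 [0.56446884 0.16925495 0.06769889]
fence/stop (array([604.4, 186.1]), array([ 31.9, 127.1]), 0.36, np.int64(239))
near edge x(y) [-0.00047873  0.47136756] 0.0011021068835443421
left [0.02721904 0.27284287] 0.0008403667893606222
right [-0.07466505  0.03497714] 0.008674256631666225
pin side [0.58576228 0.15364915 0.04899815] 0.07395775347238383 (array([596.4, 140. ]), array([ 51.4, 103.4]), 23.82, np.int64(177))
bed side (array([550.7, 138.1]), array([307.8, 161.9]), 89.81, np.int64(2309))
blank side (array([ 634.2, -239.1]), array([183.3,  43.3]), 72.14, np.int64(263))
```

```bash
cat > go.py <<'E'
import sys
from h import *
from scipy.spatial.transform import Rotation as R
def go(x,y,z,ang):
    o=status.get_obs();M=R.from_rotvec(o["orientation"]).as_matrix()
    d=M.T@(np.array([x,y,z])-o["tcp_pos"])*100
    a=np.degrees(np.arctan2(M[1,0],M[0,0]));yw=-((ang-a+180)%360-180)
    print("t",o["clock"],"tcp",np.round(o["tcp_pos"],4),"ang %.2f tilt %.2f"%(a,np.degrees(np.arccos(-M[2,2]))),"F",np.round(o["contact_force"],1),"w",round(float(o["grip_width"]),4),"\n-> d(cm)",np.round(d,2),"yaw %.2f"%yw)
if __name__=="__main__": go(*map(float,sys.argv[1:]))
E
python3 go.py .565 .1695 .15 90
```

```text
t 0.1 tcp [ 0.2681 -0.6189  0.2554] ang 23.42 tilt 0.10 F [-0.8 -0.5 -0.8] w 0.0856 
-> d(cm) [ 58.58 -60.53  10.63] yaw -66.58
```

Call:
send_rows([
  {"dx": 4, "dy": -4, "yaw": -7, "gripper": 1},
  {"dx": 8, "dy": -8, "yaw": -14},
  {"dx": 12, "dy": -12, "yaw": -21},
  {"dx": 16, "dy": -16, "yaw": -28},
  {"dx": 20, "dy": -20, "yaw": -33},
])

```text
validation failed for argument at $.st...
```

```bash
python3 go.py .565 .1695 .15 90
```

```text
t 0.1 tcp [ 0.2681 -0.6189  0.2554] ang 23.42 tilt 0.10 F [-0.8 -0.5 -0.8] w 0.0856 
-> d(cm) [ 58.58 -60.53  10.63] yaw -66.58
```

Call:
send_rows([
  {"dx": 4, "dy": -4, "dz": 0, "yaw": -7, "gripper": 1},
  {"dx": 8, "dy": -8, "dz": 0, "yaw": -14, "gripper": 1},
  {"dx": 12, "dy": -12, "dz": 0, "yaw": -21, "gripper": 1},
  {"dx": 16, "dy": -16, "dz": 0, "yaw": -28, "gripper": 1},
  {"dx": 20, "dy": -20, "dz": 0, "yaw": -33, "gripper": 1},
])

```text
clock: 0.72
tcp_pos: [0.3726, -0.3544, 0.2561]
orientation: [-2.766, -1.489, 0.0]
contact_force: [0.5, -0.4, 0.2]
grip_width: 0.0854
gripper_force: 0.0
```

```bash
python3 go.py .565 .1695 .15 90
```

```text
t 0.725 tcp [ 0.3726 -0.3544  0.2561] ang 56.61 tilt 0.02 F [ 0.5 -0.4  0.2] w 0.0854 
-> d(cm) [ 54.33 -12.77  10.61] yaw -33.39
```

Call:
send_rows([
  {"dx": 5.5, "dy": -1.3, "dz": 0, "yaw": -7, "gripper": 1},
  {"dx": 11, "dy": -2.6, "dz": 0, "yaw": -14, "gripper": 1},
  {"dx": 16.5, "dy": -3.9, "dz": 0, "yaw": -21, "gripper": 1},
  {"dx": 22, "dy": -5.2, "dz": 0, "yaw": -28, "gripper": 1},
  {"dx": 27.5, "dy": -6.5, "dz": 0, "yaw": -33.4, "gripper": 1},
])

```text
clock: 1.35
tcp_pos: [0.4704, -0.0897, 0.2562]
orientation: [2.221, 2.221, -0.0]
contact_force: [0.6, -0.4, 0.4]
grip_width: 0.0853
gripper_force: 0.0
```

```bash
python3 go.py .565 .1695 .13 90
```

```text
t 1.35 tcp [ 0.4704 -0.0897  0.2562] ang 90.00 tilt 0.01 F [ 0.6 -0.4  0.4] w 0.0853 
-> d(cm) [25.92  9.46 12.62] yaw 0.00
```

Call:
send_rows([
  {"dx": 5.2, "dy": 1.9, "dz": 2, "yaw": 0, "gripper": 1},
  {"dx": 10.4, "dy": 3.8, "dz": 4, "yaw": 0, "gripper": 1},
  {"dx": 15.6, "dy": 5.7, "dz": 6, "yaw": 0, "gripper": 1},
  {"dx": 20.8, "dy": 7.6, "dz": 8, "yaw": 0, "gripper": 1},
  {"dx": 25.9, "dy": 9.46, "dz": 10, "yaw": 0, "gripper": 1},
])

```text
clock: 1.98
tcp_pos: [0.5661, 0.1689, 0.1553]
orientation: [-2.225, -2.218, 0.001]
contact_force: [1.2, -0.5, -0.5]
grip_width: 0.0853
gripper_force: 0.0
```

```bash
python3 go.py .565 .1695 .066 90
python3 - <<'E'
from h import *
f=imaging.grab_frame("side");cv2.imwrite("pics/s1.png",cv2.resize(f["color"][150:280,180:340,::-1],(640,520),interpolation=2))
E
```

```text
t 1.975 tcp [0.5661 0.1689 0.1553] ang 89.81 tilt 0.03 F [ 1.2 -0.5 -0.5] w 0.0853 
-> d(cm) [ 0.07 -0.1   8.93] yaw -0.19
```

View pics/s1.png

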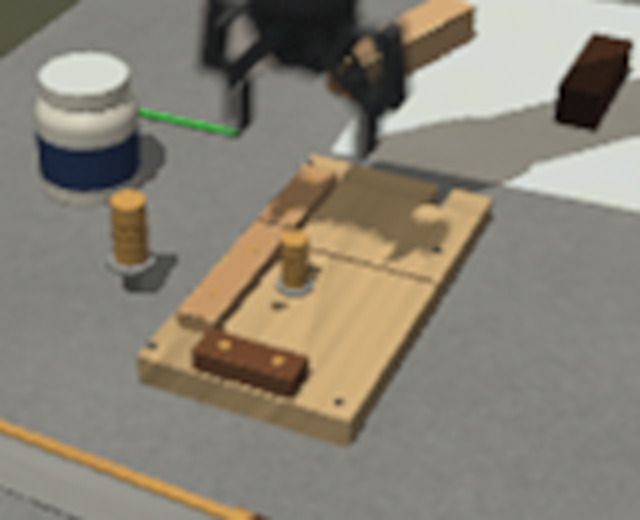

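The gripper hangs above the board with its fingers (235,110) and (370,130) astride the pin (293,260), clear of everything. I descend and grip.

Call:
send_rows([
  {"dx": 0.1, "dy": -0.1, "dz": 4, "yaw": 0, "gripper": 1},
  {"dx": 0.1, "dy": -0.1, "dz": 7, "yaw": 0, "gripper": 1},
  {"dx": 0.1, "dy": -0.1, "dz": 8.9, "yaw": 0, "gripper": 1},
  {"dx": 0.1, "dy": -0.1, "dz": 8.9, "yaw": 0, "gripper": 0.6},
  {"dx": 0.1, "dy": -0.1, "dz": 8.9, "yaw": 0, "gripper": 0.4},
], force=40)

```text
clock: 2.65
tcp_pos: [0.5654, 0.1686, 0.0684]
orientation: [2.225, 2.217, 0.002]
contact_force: [0.6, 0.0, -0.5]
grip_width: 0.0512
gripper_force: 0.0
```

Call:
send_rows([
  {"dx": 0, "dy": 0, "dz": 0, "yaw": 0, "gripper": 0.15},
  {"dx": 0, "dy": 0, "dz": 0, "yaw": 0, "gripper": 0.1},
  {"dx": 0, "dy": 0, "dz": 0, "yaw": 0, "gripper": 0.1},
  {"dx": 0, "dy": 0, "dz": 0, "yaw": 0, "gripper": 0.1},
  {"dx": 0, "dy": 0, "dz": 0, "yaw": 0, "gripper": 0.1},
], force=40)

```text
clock: 3.28
tcp_pos: [0.5654, 0.1686, 0.0684]
orientation: [2.224, 2.217, 0.002]
contact_force: [-1.1, -0.5, 6.8]
grip_width: 0.0185
gripper_force: 39.0
```

```bash
python3 go.py .565 .1695 .066 90
```

```text
t 3.275 tcp [0.5654 0.1686 0.0684] ang 89.81 tilt 0.10 F [-1.1 -0.5  6.8] w 0.0185 
-> d(cm) [ 0.09 -0.04  0.24] yaw -0.19
```

Call:
send_rows([
  {"dx": 0, "dy": 0, "dz": -1.2, "yaw": 0, "gripper": 0.1},
  {"dx": 0, "dy": 0, "dz": -2.4, "yaw": 0, "gripper": 0.1},
  {"dx": 0, "dy": 0, "dz": -3.6, "yaw": 0, "gripper": 0.1},
  {"dx": 0, "dy": 0, "dz": -5, "yaw": 0, "gripper": 0.1},
  {"dx": 0, "dy": 0, "dz": -5, "yaw": 0, "gripper": 0.1},
], force=40)

```text
clock: 3.9
tcp_pos: [0.5655, 0.1687, 0.1188]
orientation: [2.224, 2.217, 0.003]
contact_force: [-0.1, 0.2, -1.8]
grip_width: 0.0186
gripper_force: 39.5
```

```bash
python3 go.py .5104 .0106 .116 90
```

```text
t 3.9 tcp [0.5655 0.1687 0.1188] ang 89.81 tilt 0.14 F [-0.1  0.2 -1.8] w 0.0186 
-> d(cm) [-15.83  -5.46   0.26] yaw -0.19
```

Call:
send_rows([
  {"dx": -2.5, "dy": -0.9, "dz": 0, "yaw": 0, "gripper": 0.1},
  {"dx": -6.5, "dy": -2.2, "dz": 0, "yaw": 0, "gripper": 0.1},
  {"dx": -10.5, "dy": -3.6, "dz": 0, "yaw": 0, "gripper": 0.1},
  {"dx": -14, "dy": -4.8, "dz": 0, "yaw": 0, "gripper": 0.1},
  {"dx": -15.8, "dy": -5.46, "dz": 0, "yaw": -0.2, "gripper": 0.1},
])

```text
clock: 4.53
tcp_pos: [0.5084, 0.008, 0.1168]
orientation: [-2.224, -2.219, 0.003]
contact_force: [0.9, 0.7, -2.0]
grip_width: 0.0188
gripper_force: 39.4
```

Call:
send_rows([
  {"dx": 0, "dy": 0, "dz": 0, "yaw": 0, "gripper": 0.1},
  {"dx": 0, "dy": 0, "dz": 0.6, "yaw": 0, "gripper": 0.1},
  {"dx": 0, "dy": 0, "dz": 1.2, "yaw": 0, "gripper": 0.1},
  {"dx": 0, "dy": 0, "dz": 1.8, "yaw": 0, "gripper": 0.1},
  {"dx": 0, "dy": 0, "dz": 1.8, "yaw": 0, "gripper": 0.1},
])

```text
clock: 5.15
tcp_pos: [0.5092, 0.011, 0.0986]
orientation: [-2.219, -2.222, 0.001]
contact_force: [0.7, 0.5, -1.4]
grip_width: 0.0186
gripper_force: 39.4
```

```bash
python3 go.py .5104 .0106 .068 90
python3 - <<'E'
from meas import *
t=imaging.grab_frame("top");f=imaging.grab_frame("side");np.savez("top2.npz",**t);np.savez("side2.npz",**f)
a=cv2.resize(f["color"][160:240,250:330,::-1],(480,480),interpolation=2)
# fit board edges by color/depth in the new top
cv2.imwrite("pics/s2.png",a)
E
```

```text
t 5.15 tcp [0.5092 0.011  0.0986] ang 90.07 tilt 0.08 F [ 0.7  0.5 -1.4] w 0.0186 
-> d(cm) [-0.04  0.12  3.06] yaw 0.07
```

View pics/s2.png

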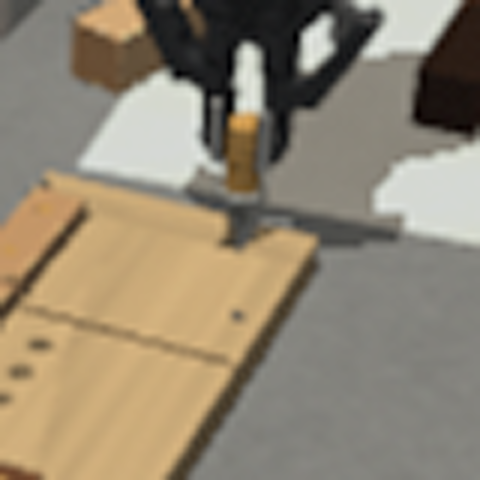

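The pin (243,160) is held upright with its shank just above the notch (238,232). I lower it with a 1 mm correction in x.

Call:
send_rows([
  {"dx": 0, "dy": 0.12, "dz": 0, "yaw": 0, "gripper": 0.1},
  {"dx": 0, "dy": 0.12, "dz": 0.7, "yaw": 0, "gripper": 0.1},
  {"dx": 0, "dy": 0.12, "dz": 1.3, "yaw": 0, "gripper": 0.1},
  {"dx": 0, "dy": 0.12, "dz": 1.6, "yaw": 0, "gripper": 0.1},
  {"dx": 0, "dy": 0.12, "dz": 1.6, "yaw": 0, "gripper": 0.1},
])

```text
clock: 5.88
tcp_pos: [0.5106, 0.0106, 0.0829]
orientation: [-2.221, -2.222, 0.001]
contact_force: [0.1, 0.2, -0.6]
grip_width: 0.0184
gripper_force: 39.5
```

```bash
python3 go.py .5104 .0106 .0684 90
```

```text
t 5.875 tcp [0.5106 0.0106 0.0829] ang 90.03 tilt 0.04 F [ 0.1  0.2 -0.6] w 0.0184 
-> d(cm) [ 0.   -0.01  1.45] yaw 0.03
```

Call:
send_rows([
  {"dx": 0, "dy": 0, "dz": 0.5, "yaw": 0, "gripper": 0.1},
  {"dx": 0, "dy": 0, "dz": 1.0, "yaw": 0, "gripper": 0.1},
  {"dx": 0, "dy": 0, "dz": 1.3, "yaw": 0, "gripper": 0.1},
  {"dx": 0, "dy": 0, "dz": 1.5, "yaw": 0, "gripper": 0.1},
  {"dx": 0, "dy": 0, "dz": 1.5, "yaw": 0, "gripper": 0.1},
])

```text
clock: 6.5
tcp_pos: [0.5108, 0.0106, 0.0684]
orientation: [2.221, 2.222, -0.0]
contact_force: [-1.1, 0.4, 1.2]
grip_width: 0.0184
gripper_force: 39.6
```

Call:
send_rows([
  {"dx": 0, "dy": 0, "dz": 0, "yaw": 0, "gripper": 0.4},
  {"dx": 0, "dy": 0, "dz": 0, "yaw": 0, "gripper": 0.6},
  {"dx": 0, "dy": 0, "dz": 0, "yaw": 0, "gripper": 0.6},
  {"dx": 0, "dy": 0, "dz": -2, "yaw": 0, "gripper": 0.6},
  {"dx": 0, "dy": 0, "dz": -6, "yaw": 0, "gripper": 0.7},
])

```text
clock: 7.12
tcp_pos: [0.5096, 0.0105, 0.1277]
orientation: [-2.219, -2.22, 0.004]
contact_force: [0.3, 0.4, -1.0]
grip_width: 0.06
gripper_force: 0.0
```

Call:
send_rows([
  {"dx": -2, "dy": 1, "dz": -4, "yaw": 3, "gripper": 0.8},
  {"dx": -7, "dy": 3.5, "dz": -4, "yaw": 7, "gripper": 1},
  {"dx": -12, "dy": 6, "dz": -4, "yaw": 11, "gripper": 1},
  {"dx": -16, "dy": 8, "dz": -4, "yaw": 14, "gripper": 1},
  {"dx": -20, "dy": 10, "dz": -4, "yaw": 17.5, "gripper": 1},
])

```text
clock: 7.75
tcp_pos: [0.6114, -0.1909, 0.1682]
orientation: [2.535, 1.855, 0.0]
contact_force: [-0.1, 0.1, -0.6]
grip_width: 0.0854
gripper_force: 0.0
```

```bash
python3 go.py .634 -.2390 .12 72.5
python3 - <<'E'
from meas import *
t=imaging.grab_frame("top");f=imaging.grab_frame("side");np.savez("top3.npz",**t);np.savez("side3.npz",**f)
a=cv2.resize(f["color"][150:240,210:330,::-1],(640,480),interpolation=2)
cv2.imwrite("pics/s3.png",a)
P=cloud(t);z=P[...,2];ok=(t["depth"]>.1)&(abs(P[...,0]-.51)<.03)&(abs(P[...,1]-.011)<.03)&(z>.05)&(z<.09)
print("pin",P[ok].mean(0),ok.sum(),np.median(z[ok]))
E
```

```text
t 7.75 tcp [ 0.6114 -0.1909  0.1682] ang 72.39 tilt 0.00 F [-0.1  0.1 -0.6] w 0.0854 
-> d(cm) [-3.9   3.61  4.82] yaw -0.11
pin [0.5089786  0.01238411 0.06575139] 26 0.06602131937227013
```

View pics/s3.png

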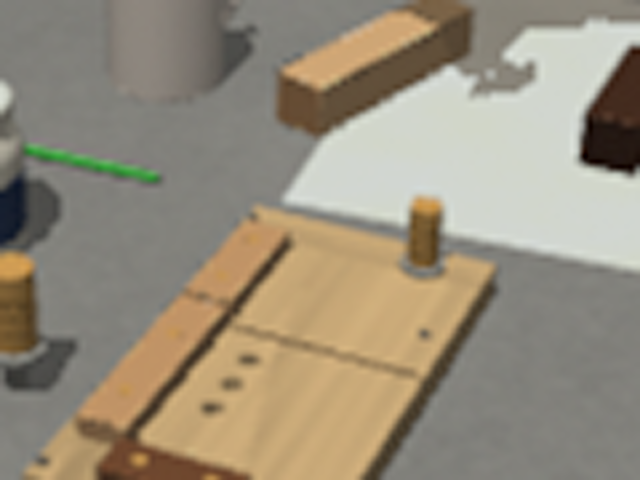

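The pin (425,235) stands parked upright in the notch with its collar down. The blank lies at (370,65). The mug (165,45) is near it, so I check finger clearance.

Run:
```python
from meas import *
t=dict(np.load("top0.npz"));s=dict(np.load("side0.npz"))
for n,f in(("top",t),("side",s)):
    P=cloud(f);m=(f["depth"]>.1)&(P[...,2]>.012)&(P[...,2]<.15)
    d=P[m]-[.634,-.239,0];a=np.radians(72.5);l=d[:,0]*np.cos(a)+d[:,1]*np.sin(a);w=d[:,0]*np.sin(a)-d[:,1]*np.cos(a)
    k=(abs(l)<.055)&(w>.025)&(w<.13);print(n,k.sum(), np.round(np.percentile(w[k],[0,2,10]),3) if k.any() else "")
    b=(abs(l)<.07)&(abs(w)<.03)&(P[m][:,2]>.033);print("blank w range",np.percentile(w[b],[2,98]),"slope",np.degrees(np.polyfit(l[b],w[b],1)[0]))
```

```text
top 56 [0.048 0.115 0.118]
blank w range [-0.02014059  0.01944094] slope 0.3785673798939775
side 46 [0.108 0.114 0.116]
blank w range [-0.02069982  0.01966118] slope 0.563809464197935
```

Call:
send_rows([
  {"dx": -2, "dy": 1.8, "dz": 0, "yaw": 0, "gripper": 1},
  {"dx": -3.9, "dy": 3.6, "dz": 1, "yaw": 0, "gripper": 1},
  {"dx": -3.9, "dy": 3.6, "dz": 5, "yaw": 0, "gripper": 1},
  {"dx": -3.9, "dy": 3.6, "dz": 9, "yaw": 0, "gripper": 1},
  {"dx": -3.9, "dy": 3.6, "dz": 11, "yaw": 0, "gripper": 1},
])

```text
clock: 8.48
tcp_pos: [0.632, -0.2365, 0.0559]
orientation: [-2.53, -1.857, 0.003]
contact_force: [-0.5, -0.5, 0.6]
grip_width: 0.0851
gripper_force: 0.0
```

```bash
python3 go.py .634 -.239 .044 72.5
```

```text
t 8.475 tcp [ 0.632  -0.2365  0.0559] ang 72.56 tilt 0.21 F [-0.5 -0.5  0.6] w 0.0851 
-> d(cm) [-0.18  0.27  1.19] yaw 0.06
```

Call:
send_rows([
  {"dx": 0, "dy": 0, "dz": 0.8, "yaw": 0, "gripper": 1},
  {"dx": 0, "dy": 0, "dz": 0.8, "yaw": 0, "gripper": 1},
  {"dx": 0, "dy": 0, "dz": 0.8, "yaw": 0, "gripper": 1},
])

```text
clock: 8.85
tcp_pos: [0.6346, -0.2376, 0.0519]
orientation: [2.532, 1.857, 0.002]
contact_force: [-0.5, 0.5, -0.2]
grip_width: 0.0854
gripper_force: 0.0
```

```bash
python3 go.py .634 -.239 .044 72.5
```

```text
t 8.85 tcp [ 0.6346 -0.2376  0.0519] ang 72.52 tilt 0.14 F [-0.5  0.5 -0.2] w 0.0854 
-> d(cm) [-0.15 -0.02  0.79] yaw 0.02
```

Call:
send_rows([
  {"dx": -0.15, "dy": 0, "dz": 0.6, "yaw": 0, "gripper": 1},
  {"dx": -0.15, "dy": 0, "dz": 0.6, "yaw": 0, "gripper": 1},
  {"dx": -0.15, "dy": 0, "dz": 0.6, "yaw": 0, "gripper": 1},
])

```text
clock: 9.22
tcp_pos: [0.633, -0.2389, 0.0444]
orientation: [2.533, 1.858, 0.0]
contact_force: [0.3, 0.7, -0.3]
grip_width: 0.0853
gripper_force: 0.0
```

```bash
python3 go.py .634 -.239 .044 72.5
```

```text
t 9.225 tcp [ 0.633  -0.2389  0.0444] ang 72.51 tilt 0.00 F [ 0.3  0.7 -0.3] w 0.0853 
-> d(cm) [0.02 0.09 0.04] yaw 0.01
```

Call:
send_rows([
  {"dx": 0, "dy": 0.1, "dz": 0, "yaw": 0, "gripper": 0.7},
  {"dx": 0, "dy": 0.1, "dz": 0, "yaw": 0, "gripper": 0.5},
  {"dx": 0, "dy": 0.1, "dz": 0, "yaw": 0, "gripper": 0.3},
  {"dx": 0, "dy": 0.1, "dz": 0, "yaw": 0, "gripper": 0.3},
  {"dx": 0, "dy": 0.1, "dz": 0, "yaw": 0, "gripper": 0.3},
], force=80)

```text
clock: 9.85
tcp_pos: [0.6345, -0.2392, 0.0448]
orientation: [2.532, 1.858, 0.001]
contact_force: [-0.6, 0.5, 3.9]
grip_width: 0.0385
gripper_force: 82.7
```

Call:
send_rows([
  {"dx": 0, "dy": 0, "dz": 0, "yaw": 0, "gripper": 0.3},
  {"dx": 0, "dy": 0, "dz": -1, "yaw": 0, "gripper": 0.3},
  {"dx": 0, "dy": 0, "dz": -4, "yaw": 0, "gripper": 0.3},
  {"dx": 0, "dy": 0, "dz": -7, "yaw": 0, "gripper": 0.3},
  {"dx": 0, "dy": 0, "dz": -7.5, "yaw": 0, "gripper": 0.3},
])

```text
clock: 10.48
tcp_pos: [0.6349, -0.2394, 0.1212]
orientation: [2.531, 1.857, 0.003]
contact_force: [0.4, -0.1, -2.7]
grip_width: 0.038
gripper_force: 82.2
```

```bash
python3 go.py .555 .159 .118 90
```

```text
t 10.475 tcp [ 0.6349 -0.2394  0.1212] ang 72.51 tilt 0.17 F [ 0.4 -0.1 -2.7] w 0.038 
-> d(cm) [ 35.6  -19.59   0.27] yaw -17.49
```

Call:
send_rows([
  {"dx": 3, "dy": -1.7, "dz": 0, "yaw": -2, "gripper": 0.3},
  {"dx": 7, "dy": -3.9, "dz": 0, "yaw": -6, "gripper": 0.3},
  {"dx": 11, "dy": -6.1, "dz": 0, "yaw": -10, "gripper": 0.3},
  {"dx": 15, "dy": -8.3, "dz": 0, "yaw": -14, "gripper": 0.3},
  {"dx": 19, "dy": -10.5, "dz": 0, "yaw": -17.5, "gripper": 0.3},
])

```text
clock: 11.1
tcp_pos: [0.5894, -0.0252, 0.118]
orientation: [-2.218, -2.223, 0.003]
contact_force: [-0.1, 1.6, -3.1]
grip_width: 0.0379
gripper_force: 82.2
```

```bash
python3 go.py .555 .159 .118 90
```

```text
t 11.1 tcp [ 0.5894 -0.0252  0.118 ] ang 90.14 tilt 0.14 F [-0.1  1.6 -3.1] w 0.0379 
-> d(cm) [18.43 -3.39  0.  ] yaw 0.14
```

Call:
send_rows([
  {"dx": 4, "dy": -0.8, "dz": 0, "yaw": 0, "gripper": 0.3},
  {"dx": 8.5, "dy": -1.6, "dz": 0, "yaw": 0, "gripper": 0.3},
  {"dx": 13, "dy": -2.4, "dz": 0, "yaw": 0, "gripper": 0.3},
  {"dx": 17, "dy": -3.2, "dz": 0, "yaw": 0, "gripper": 0.3},
  {"dx": 18, "dy": -3.4, "dz": 0, "yaw": 0, "gripper": 0.3},
])

```text
clock: 11.72
tcp_pos: [0.5548, 0.1571, 0.1183]
orientation: [-2.213, -2.226, 0.001]
contact_force: [0.1, -0.1, -2.1]
grip_width: 0.0381
gripper_force: 82.1
```

Call:
send_rows([
  {"dx": 0, "dy": 0, "dz": 0, "yaw": 0, "gripper": 0.3},
  {"dx": 0, "dy": 0, "dz": 1, "yaw": 0, "gripper": 0.3},
  {"dx": 0, "dy": 0, "dz": 2, "yaw": 0, "gripper": 0.3},
  {"dx": 0, "dy": 0, "dz": 3, "yaw": 0, "gripper": 0.3},
  {"dx": 0, "dy": 0, "dz": 3, "yaw": 0, "gripper": 0.3},
])

```text
clock: 12.35
tcp_pos: [0.5562, 0.1529, 0.088]
orientation: [-2.221, -2.221, 0.003]
contact_force: [0.6, 0.3, -1.8]
grip_width: 0.0381
gripper_force: 82.1
```

```bash
python3 go.py .555 .159 .071 90
python3 - <<'E'
from meas import *
f=imaging.grab_frame("side");np.savez("side4.npz",**f)
cv2.imwrite("pics/s4.png",cv2.resize(f["color"][160:270,200:320,::-1],(640,587),interpolation=2))
E
```

```text
t 12.35 tcp [0.5562 0.1529 0.088 ] ang 89.99 tilt 0.13 F [ 0.6  0.3 -1.8] w 0.0381 
-> d(cm) [ 0.61 -0.11  1.7 ] yaw -0.01
```

View pics/s4.png

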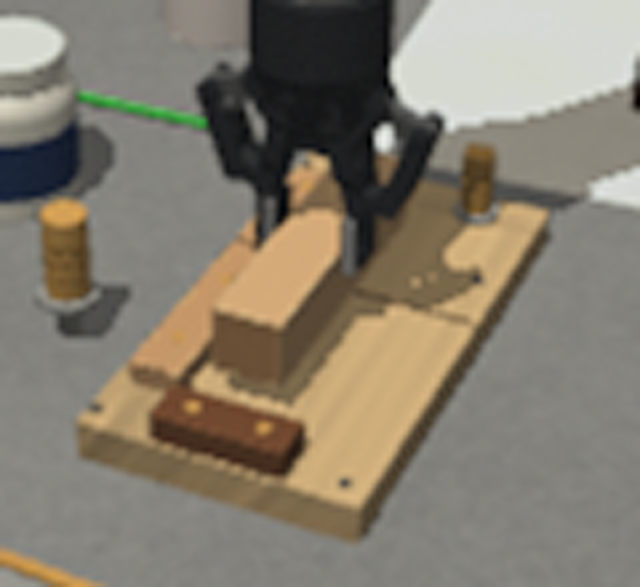

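The blank (270,290) hangs just above the bed, square to the fence and short of both the fence and the stop (225,430). The pin (478,185) is still parked. I lower to just above the bed.

Call:
send_rows([
  {"dx": 0, "dy": 0, "dz": 0.6, "yaw": 0, "gripper": 0.3},
  {"dx": 0, "dy": 0, "dz": 1.2, "yaw": 0, "gripper": 0.3},
  {"dx": 0, "dy": 0, "dz": 1.6, "yaw": 0, "gripper": 0.3},
  {"dx": 0, "dy": 0, "dz": 1.75, "yaw": 0, "gripper": 0.3},
  {"dx": 0, "dy": 0, "dz": 1.75, "yaw": 0, "gripper": 0.3},
])

```text
clock: 13.02
tcp_pos: [0.5568, 0.1536, 0.0717]
orientation: [-2.221, -2.222, 0.0]
contact_force: [-0.6, 0.1, -2.1]
grip_width: 0.0383
gripper_force: 82.1
```

Call:
send_rows([
  {"dx": 0.3, "dy": 0.3, "dz": 0, "yaw": 0, "gripper": 0.3},
  {"dx": 0.6, "dy": 0.6, "dz": 0, "yaw": 0, "gripper": 0.3},
  {"dx": 0.9, "dy": 0.9, "dz": 0, "yaw": 0, "gripper": 0.3},
  {"dx": 1.1, "dy": 1.0, "dz": 0, "yaw": 0, "gripper": 0.3},
  {"dx": 1.1, "dy": 1.0, "dz": 0, "yaw": 0, "gripper": 0.3},
])

```text
clock: 13.65
tcp_pos: [0.5669, 0.1649, 0.0718]
orientation: [-2.221, -2.222, -0.0]
contact_force: [-0.3, -0.5, -2.8]
grip_width: 0.0382
gripper_force: 82.1
```

```bash
python3 go.py .570 .169 .069 90
```

```text
t 13.65 tcp [0.5669 0.1649 0.0718] ang 90.04 tilt 0.01 F [-0.3 -0.5 -2.8] w 0.0382 
-> d(cm) [0.41 0.31 0.28] yaw 0.04
```

Now toward the stop (tool x) until the force rises.

Call:
send_rows([
  {"dx": 0.2, "dy": 0, "dz": 0, "yaw": 0, "gripper": 0.3},
  {"dx": 0.4, "dy": 0, "dz": 0.1, "yaw": 0, "gripper": 0.3},
  {"dx": 0.4, "dy": 0, "dz": 0.1, "yaw": 0, "gripper": 0.3},
])

```text
clock: 14.02
tcp_pos: [0.5667, 0.1689, 0.0707]
orientation: [-2.221, -2.222, 0.0]
contact_force: [0.3, -0.5, -2.6]
grip_width: 0.0381
gripper_force: 82.1
```

Call:
send_rows([
  {"dx": 0.1, "dy": 0.1, "dz": 0, "yaw": 0, "gripper": 0.3},
  {"dx": 0.1, "dy": 0.2, "dz": 0, "yaw": 0, "gripper": 0.3},
  {"dx": 0.1, "dy": 0.2, "dz": 0, "yaw": 0, "gripper": 0.3},
])

```text
clock: 14.4
tcp_pos: [0.569, 0.1695, 0.0708]
orientation: [2.221, 2.222, 0.0]
contact_force: [-0.6, 0.2, -1.9]
grip_width: 0.0387
gripper_force: 82.1
```

Call:
send_rows([
  {"dx": 0.15, "dy": 0, "dz": 0, "yaw": 0, "gripper": 0.3},
  {"dx": 0.15, "dy": 0, "dz": 0, "yaw": 0, "gripper": 0.3},
])

```text
clock: 14.65
tcp_pos: [0.5689, 0.1701, 0.0707]
orientation: [2.221, 2.22, -0.002]
contact_force: [0.0, -3.9, -1.6]
grip_width: 0.0384
gripper_force: 82.3
```

Call:
send_rows([
  {"dx": 0.15, "dy": 0.0, "dz": 0, "yaw": 0, "gripper": 0.3},
  {"dx": 0.15, "dy": 0.1, "dz": 0, "yaw": 0, "gripper": 0.3},
  {"dx": 0.15, "dy": 0.1, "dz": 0, "yaw": 0, "gripper": 0.3},
])

```text
clock: 15.02
tcp_pos: [0.5692, 0.1702, 0.0703]
orientation: [2.222, 2.22, -0.006]
contact_force: [-1.4, -6.0, -0.2]
grip_width: 0.0383
gripper_force: 82.4
```

Call:
send_rows([
  {"dx": 0, "dy": 0.1, "dz": 0, "yaw": 0, "gripper": 0.3},
  {"dx": 0, "dy": 0.2, "dz": 0, "yaw": 0, "gripper": 0.3},
  {"dx": 0, "dy": 0.2, "dz": 0, "yaw": 0, "gripper": 0.3},
])

```text
clock: 15.4
tcp_pos: [0.5706, 0.1702, 0.07]
orientation: [2.222, 2.221, -0.008]
contact_force: [-3.0, -6.6, -0.7]
grip_width: 0.0386
gripper_force: 82.3
```

Call:
send_rows([
  {"dx": 0, "dy": 0.1, "dz": 0.1, "yaw": 0, "gripper": 0.3},
  {"dx": 0, "dy": 0.2, "dz": 0.2, "yaw": 0, "gripper": 0.3},
  {"dx": 0, "dy": 0.2, "dz": 0.2, "yaw": 0, "gripper": 0.3},
])

```text
clock: 15.78
tcp_pos: [0.5714, 0.1702, 0.0688]
orientation: [-2.222, -2.22, 0.011]
contact_force: [-9.4, -8.7, 10.0]
grip_width: 0.0385
gripper_force: 83.7
```

```bash
python3 go.py .570 .169 .069 90
```

```text
t 15.775 tcp [0.5714 0.1702 0.0688] ang 89.93 tilt 0.42 F [-9.4 -8.7 10. ] w 0.0385 
-> d(cm) [-0.12 -0.14 -0.01] yaw -0.07
```

Call:
send_rows([
  {"dx": 0, "dy": 0.1, "dz": 0, "yaw": 0, "gripper": 0.3},
  {"dx": 0, "dy": 0.2, "dz": 0, "yaw": 0, "gripper": 0.3},
  {"dx": 0, "dy": 0.2, "dz": 0, "yaw": 0, "gripper": 0.3},
  {"dx": 0, "dy": 0.2, "dz": 0, "yaw": 0, "gripper": 0.3},
])

```text
clock: 16.27
tcp_pos: [0.5715, 0.1702, 0.0689]
orientation: [-2.221, -2.219, 0.016]
contact_force: [-15.8, -8.4, 17.1]
grip_width: 0.0386
gripper_force: 84.4
```

```bash
python3 go.py .570 .169 .069 90
python3 - <<'E'
from meas import *
f=imaging.grab_frame("side");t=imaging.grab_frame("top")
cv2.imwrite("pics/s5.png",np.hstack([cv2.resize(f["color"][165:265,205:305,::-1],(400,400),interpolation=2),cv2.resize(t["color"][170:260,190:280,::-1],(400,400),interpolation=2)]))
for f in(f,t):
    P=cloud(f);z=P[...,2];m=(f["depth"]>.1)&(abs(P[...,0]-.57)<.04)&(abs(P[...,1]-.17)<.12)&(z>.058)&(z<.069);q=P[m&(abs(P[...,1]-.17)>.05)]
    if len(q): print(len(q),np.percentile(q,[1,50,99],axis=0).round(4).tolist())
E
```

```text
t 16.275 tcp [0.5715 0.1702 0.0689] ang 89.95 tilt 0.60 F [-15.8  -8.4  17.1] w 0.0386 
-> d(cm) [-0.12 -0.15 -0.01] yaw -0.05
179 [[0.5507, 0.0843, 0.0587], [0.5691, 0.2421, 0.0652], [0.5908, 0.2618, 0.068]]
78 [[0.5501, 0.2203, 0.0583], [0.5678, 0.2425, 0.0626], [0.588, 0.2582, 0.0675]]
```

View pics/s5.png

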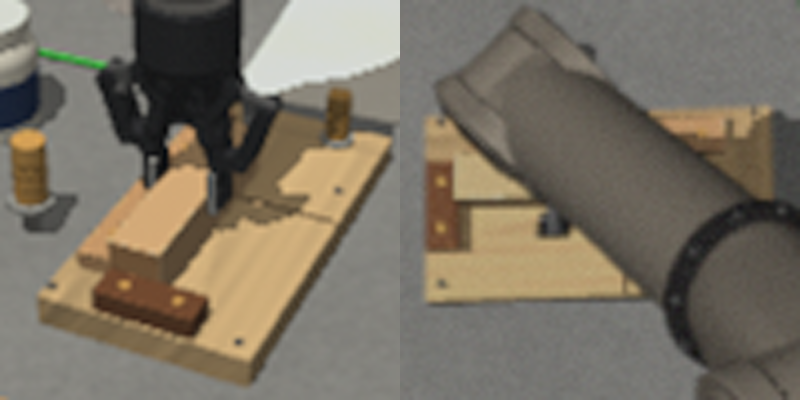

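The blank (160,235) sits against the fence and butts the stop, and the pin (340,115) is still parked. I shift the load slightly from the bed to the fence.

Call:
send_rows([
  {"dx": 0, "dy": 0.05, "dz": -0.1, "yaw": 0, "gripper": 0.3},
  {"dx": 0, "dy": 0.1, "dz": -0.1, "yaw": 0, "gripper": 0.3},
  {"dx": 0, "dy": 0.1, "dz": -0.1, "yaw": 0, "gripper": 0.3},
  {"dx": 0, "dy": 0.1, "dz": -0.1, "yaw": 0, "gripper": 0.3},
])

```text
clock: 16.88
tcp_pos: [0.5716, 0.1702, 0.0689]
orientation: [-2.22, -2.218, 0.018]
contact_force: [-15.1, -7.3, 11.9]
grip_width: 0.0383
gripper_force: 83.9
```

Call:
send_rows([
  {"dx": 0, "dy": 0, "dz": 0, "yaw": 0, "gripper": 0.3},
  {"dx": 0, "dy": 0, "dz": 0, "yaw": 0, "gripper": 0.3},
  {"dx": 0, "dy": 0, "dz": 0, "yaw": 0, "gripper": 0.3},
  {"dx": 0, "dy": 0, "dz": 0, "yaw": 0, "gripper": 0.3},
])

```text
clock: 17.38
tcp_pos: [0.5716, 0.1702, 0.0689]
orientation: [-2.22, -2.219, 0.018]
contact_force: [-15.7, -8.0, 11.3]
grip_width: 0.0384
gripper_force: 83.9
```

```bash
python3 go.py .570 .169 .069 90; python3 -c "
from bench import workorder
print(workorder.hand_in())"
```

```text
t 17.375 tcp [0.5716 0.1702 0.0689] ang 89.97 tilt 0.69 F [-15.7  -8.   11.3] w 0.0384 
-> d(cm) [-0.12 -0.16 -0.  ] yaw -0.03
the job is handed in; nothing more can be done
None
```

The job is handed in, with no verdict returned: the pin stands free in the notch, and the arm still holds the blank against the stop, pushing about 11 N down and 16 N toward the fence at the wrist, gripped about 50 mm on the stop side of the saw line.

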